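# Match a case-lid hinge to its jamb and hold it for the pin

## Task

First press the jamb block all the way down into its dark cradle, until its shoulders sit on the cradle walls. Then pick up the lid rail whose steel leaf has one broad knuckle in the middle, and bring that knuckle in between the jamb leaf's two knuckles so that the three holes line up for the hinge pin. Finish while still holding it there in the gripper, level and still, not leaning on the jamb, with the other things on the bench left where they were.

Things in the scene. Friction and masses are not known exactly. Their poses are not given: they have to be found in the camera images.
- cradle: dark wooden cradle fixed to the table, base 90 x 116 x 12 mm, two end walls and a back wall 60 mm high. Origin: on the table, 7 mm in front (-x) of the base's middle. z up, y along the hinge line; its -x side is open: the jamb's knuckles overhang there, and the lid rail comes from there. Place and yaw vary.
- jamb (a joint): how far the pale jamb block has slid down into the cradle (m): 0 = 12 mm proud, 0.012 = fully home, shoulders on the cradle walls (end stop). Starts at 0 to 0.006 and stays where it is left. Stiff: friction 8 N less 3.5 N own weight, so some 5 N moves it; it stops dead at the end, 15 to 20 N is plenty.
- jamb_top (a point): point on the bare top face of the jamb block, behind the steel leaf: a good place to press down. Fully home it is 75 mm above the table (proud: up to 87 mm). It lies 70 mm from the hole axis, towards +x; the bare face reaches 22 mm around it fore and aft and more sideways; the leaf stands 4 mm higher.
- jamb_hole (a point): on the axis of the jamb leaf's two steel knuckles, midway between them; moves with the block, 77 mm above the table when home. y along the holes, z up, x towards the block. Knuckles: 20 mm outside, 12 mm hole, each 12 mm long, 30 mm gap between (15 mm either way). The block's front face is 16 mm behind the axis; below the gap is empty space.
- rail: the lid rail to pick up: pale wooden block 46 (x) x 50 (y) x 40 mm high with a 4 mm steel leaf on top, on the table; 0.16 to 0.28 kg. Origin: centre of its underside, z up; its knuckle points to +x. Grip across the plain sides 50 mm apart (along y). To be held with its x the same way as the cradle's x, underside then 35 mm above the table.
- rail_hole (a point): centre of the rail's single knuckle hole, 50 mm ahead (+x) of the rail's origin and 42 mm above its underside; y runs along the hole axis. The knuckle is a barrel 24 mm long (y), 20 mm outside, 12 mm hole; the pin is 6 mm thick. It fits into the 30 mm gap with 3 mm to spare on each side.
- other_rail: NOT the rail to use: the same wooden block and steel leaf as the rail, but with two narrow knuckles (10 mm long each, at the two ends of the leaf's edge) and an empty space in the middle. Leave it alone. Origin: centre of the block's underside
- pin_tray: bystander: low open steel tray 70 x 90 x 18 mm with three 6 mm hinge pins in it; origin under its centre
- mallet: bystander: wooden mallet lying down, 210 mm long, 50 mm high; origin on the table near its middle
- brush_jar: bystander: open glass jar 76 mm wide, 90 mm high, with two brush sticks standing 160 mm high; origin under its centre
- dye_a: bystander: small amber jar with black cap, 44 mm wide, 85 mm high; origin under its centre
- dye_b: bystander: small amber jar with black cap, 44 mm wide, 85 mm high; origin under its centre
- glue_pump: bystander: black pump bottle, 68 mm wide, 190 mm high; origin under its centre
- awl: bystander: wooden-handled awl lying down, 150 mm long; origin under its middle
Not all that is in view belongs to the job. What is shaped like the rail but purple is not meant.

How it is judged (in metres and radians):
On the way, in this order (a step that is already met when the one before it is completed fails the run):
1. the jamb block is pressed fully home (within 1 mm) (value of joint jamb above 0.011 m), for 0.2 s.
2. the lid rail is gripped and lifted more than 20 mm clear of the table (contact force between the fingers and rail above 3 N and height (world z) of rail above 0.02 m), for 0.2 s.
At the end, for the whole second after the job is handed in: Jamb home (1.5 mm). Rail gripped, underside over 20 mm up, still, level (0.2 rad), its hole in line with the jamb holes: 4 mm up/down and fore/aft, 4.5 mm along the axis, parallel within 0.1 rad, pushing on jamb or cradle under 3 N (all of step 2 and value of joint jamb above 0.0105 m and x of rail_hole in the frame of jamb_hole between -0.004 and 0.004 m and y of rail_hole in the frame of jamb_hole between -0.0045 and 0.0045 m and z of rail_hole in the frame of jamb_hole between -0.004 and 0.004 m and angle between the y axis of rail and the y axis of cradle, either way round below 0.1 rad and angle between rail's own z axis and vertical below 0.2 rad and contact force between rail and cradle below 3 N and linear speed of rail below 0.03 m/s); the arm keeps its last pose, push and grip.
It fails at once if a bystander is moved more than 30 mm from its place (distance of any of other_rail, pin_tray, mallet, brush_jar, dye_a, dye_b, glue_pump, awl from where it was at the start of the episode above 0.03 m).
It also fails if it takes over 54 s, if anything falls off the work surface, if the arm or the gripper's body presses on something with over 40 N, if the wrist force passes 120 N, or if a joint passes its speed limit or range.

## Robot

A 6-joint arm with a two-finger parallel gripper is mounted at the origin on the work surface. World frame = base frame: x ahead of the robot, y to its left, z up, the work surface at z = 0. Lengths are in mm, angles in rad, forces in N, time in s.
With the tool pointing down it reaches from about 325 to 1000 mm from the base axis. Payload 5.1 kg.
Tool frame: the origin (TCP) lies at the very end of the fingers, on their centre line; the grasp point (between the pads) lies 19 mm behind it; z points along the fingers, y is the direction in which the jaws open and shut (so a half turn about z gives the same grasp; the last joint's range is limited). The gripper opens to 85 mm and grips with 20 to 120 N. Pads are 22 mm wide; open, the fingers measure 114 mm over their backs; the gripper's body (76 mm by 85 mm) begins 54 mm behind the grasp point. The pads swing forward as they close: fully open they stand 13 mm farther back than shut.
Start: joints at [-1.379, 0.124, 1.65, -0, 1.367, -0.083], TCP at [176.348, -625.609, 231.322] pointing down, gripper open.
Joint ranges: [-2.61, 2.61], [-1.02, 2.33], [0.03, 2.71], [-1.35, 4.49], [0.32, 2.68], [-2.91, 2.91]. Speed limits (rad/s): [2.57, 2.57, 3.14, 3.14, 3.14, 3.14].

## Interface

Orientations are given as a unit quaternion [x, y, z, w].
In Python, from bench import monitor, eyes, env gives the robot as it stands. The module is installed in compiled form; this text tells all that it offers.
- The arm moves only by the tool arm_command, never from a script. Its argument "steps" is a list that holds one entry, the list of rows, each a list of 5 numbers: the closure, from -1 (fully open) to 1 (shut), then the shift along the tool's x, y, z in mm, then the turn about the tool's z in degrees. A call has 1 to 8 rows; each row shifts and turns the commanded pose from where the row before left it, along the tool's axes as they then stand; what a row does not reach is not made up. A row lasts 1/12 s, in which the tool goes at most 41.7 mm and 7.16 degrees, less where a joint would pass 70% of its speed; a pose out of reach is approached as far as the arm can. A call with a gripper value outside its range is refused whole. The fingers move at their own pace and stop on an object; the grip force is fixed at half the most. Time passes only in rows, so rows that do not move let the fingers close. It gives the time, the measured TCP pose, the force and the opening at its end, in the units of the state.
- monitor.read_state(): the state, without advancing time (a new reading comes with each control period).
- eyes.grab_frame(name): name is "side" or "top"; returns a dict with "pixels" (480x640x3 uint8, red, green, blue), "camera_matrix" (3x3 intrinsics, pixels), "position" and "rotation" of the camera in the world. Camera axes: x right, y down, z forward; pixel columns grow to the right and rows downward; lengths in mm; the calibration is good to about 2 mm. A picture is of the moment at which its call begins. There is no depth.
- env.finish_job(): hands the job in, once; it reports no verdict.
The state is a dict: "time": time; "qpos": joint angles; "qd": joint speeds; "joint_efforts": joint torques, N m; "tool_pos": TCP position; "tool_rot": TCP orientation; "wrist_force": force on the tool from outside, world axes, zero at the start; "wrist_torque": the same for the moment, N m; "grip_width": opening from 0.0 (shut) to 1.0 (fully open).
Only numpy, scipy, OpenCV 4.12 (cv2) and the standard library are available. Lean on these libraries where they do the work, as an engineer would, in place of code of your own. Each camera call takes 0.05 s, during which the arm holds its last target.

## Working session

There is one attempt and no reset: what is moved stays moved. The work goes in short steps, Python scripts to look and compute and a tool call to move; the robot and the scene stay as the last step left them, time stands still between calls to the robot, and variables do not carry over. Pictures are saved under pics/ and viewed, and the job is handed in when it is done.

Besides the shell and the picture viewer there is one more tool, called after ">>>" by a JSON object that holds its "fn" and its "kwargs", one argument or row to a line. arm_command: Moves the arm, as the interface text tells. Its arguments: {"type":"object","properties":{"steps":{"type":"array"}},"required":["steps"]}

```bash
mkdir -p pics
python3 - <<'E'
from bench import monitor, eyes, env
import cv2, numpy as np
for n in ("top","side"):
    f=eyes.grab_frame(n)
    cv2.imwrite(f"pics/{n}0.png",f["pixels"][:,:,::-1])
    print(n,f["camera_matrix"],f["position"],f["rotation"])
print(monitor.read_state())
E
```

```text
top [[585.89361993   0.         325.13014198]
 [  0.         585.89361993 240.10484868]
 [  0.           0.           1.        ]] [ 260.83369345 -133.62733388 1630.3670541 ] [ 0.71191799 -0.69581888  0.06245282 -0.07147377]
side [[611.43880672   0.         314.14539894]
 [  0.         611.43880672 234.90192663]
 [  0.           0.           1.        ]] [   94.11294131 -1214.69094311  1043.09065111] [ 0.88030929 -0.20095351  0.08337149 -0.42157138]
{'time': 0.1, 'qpos': array([-1.37861380e+00,  1.24434276e-01,  1.65154255e+00,  1.30286062e-06,
        1.36752383e+00, -8.26183943e-02]), 'qd': array([ 0.00270364, -0.00232922, -0.00406036,  0.00151927,  0.00105825,
       -0.00146445]), 'joint_efforts': array([ 6.10834304e-04, -4.24929786e+01, -3.66653073e+01, -6.47509864e-05,
        3.91838825e-03,  1.25269054e-05]), 'tool_pos': array([ 176.23448444, -625.07091194,  230.17656283]), 'tool_rot': array([ 9.90574965e-01,  1.36968348e-01, -5.15992864e-05, -9.52608626e-04]), 'wrist_force': array([ 0.33351971, -0.12608472, -0.09587697]), 'wrist_torque': array([-0.01776462,  0.02305861,  0.03229196]), 'grip_width': 0.9989582776982907}
```

View pics/top0.png

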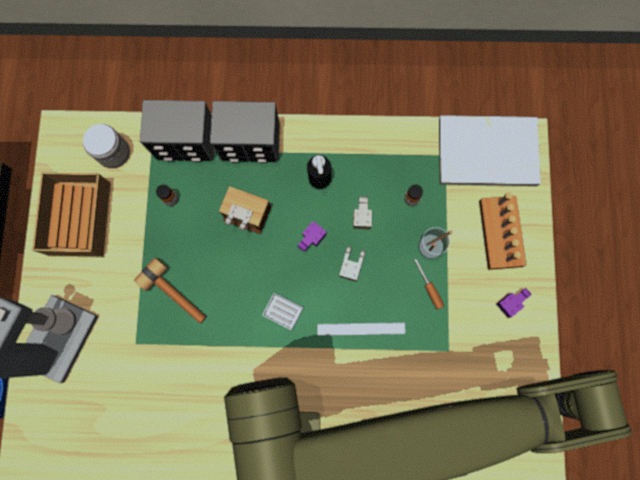

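View pics/side0.png

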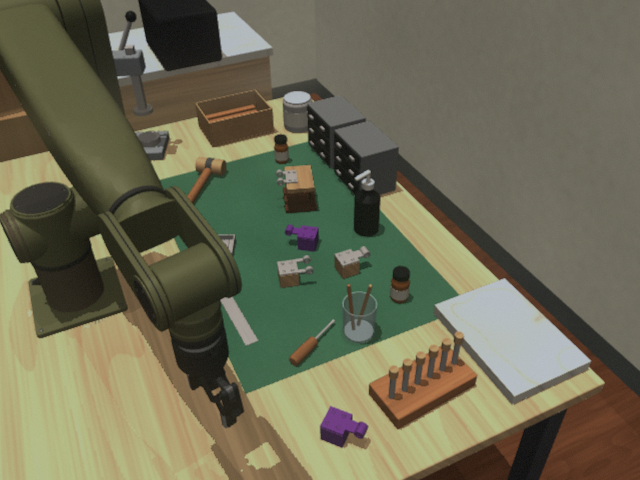

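The top view shows these look-alikes: a pale rail with one knuckle at (362,215), a pale rail with two knuckles at (351,265), and purple ones at (312,236) and (515,302). The cradle and jamb are at (243,210). My choice is (362,215), which I'll check in a close crop.

```bash
cat > h.py <<'E'
import numpy as np, cv2
from scipy.spatial.transform import Rotation as R
from bench import monitor, eyes
def cam(f):
    return np.array(f["camera_matrix"]),np.array(f["position"]),R.from_quat(f["rotation"]).as_matrix()
def ray(f,px,z):
    K,p,r=cam(f); d=r@np.linalg.inv(K)@np.array([px[0],px[1],1.]); return p+d*(z-p[2])/d[2]
def proj(f,P):
    K,p,r=cam(f); c=(np.atleast_2d(P)-p)@r; u=c@K.T; return u[:,:2]/u[:,2:]
def crop(f,x0,y0,w,h,s,name,pts=None):
    im=f["pixels"][y0:y0+h,x0:x0+w,::-1]
    im=cv2.resize(im,None,fx=s,fy=s,interpolation=cv2.INTER_CUBIC)
    if pts is not None:
        for q in pts: cv2.circle(im,(int((q[0]-x0+.5)*s),int((q[1]-y0+.5)*s)),2,(0,0,255),-1)
    cv2.imwrite(name,im)
    return im
E
python3 - <<'E'
from h import *
f=eyes.grab_frame("top"); g=eyes.grab_frame("side")
a=crop(f,205,170,80,75,5,"pics/a.png"); b=crop(f,325,190,80,75,5,"pics/b.png")
c=crop(g,265,155,80,75,5,"pics/c.png"); d=crop(g,315,225,80,75,5,"pics/d.png")
cv2.imwrite("pics/m1.png",np.vstack([np.hstack([a[:300],b[:300]]),np.hstack([c[:300],d[:300]])]))
for n,q in (("rail",(362,215)),("other",(351,265)),("cradle",(243,210)),("purple",(312,236))): print(n,ray(f,q,44).round())
for n,q in (("rail",(348,262)),("other",(289,270)),("cradle",(298,175))): print(n,ray(g,q,44).round())
cv2.imwrite("pics/a.png",cv2.resize(f["pixels"][180:240,215:275,::-1],None,fx=10,fy=10,interpolation=cv2.INTER_CUBIC))
cv2.imwrite("pics/b.png",cv2.resize(f["pixels"][190:250,335:395,::-1],None,fx=10,fy=10,interpolation=cv2.INTER_CUBIC))
cv2.imwrite("pics/c.png",cv2.resize(g["pixels"][160:220,270:330,::-1],None,fx=10,fy=10,interpolation=cv2.INTER_CUBIC))
cv2.imwrite("pics/d.png",cv2.resize(g["pixels"][235:295,325:385,::-1],None,fx=10,fy=10,interpolation=cv2.INTER_CUBIC))
E
```

```text
rail [ 638. -210.   44.]
other [ 497. -182.   44.]
cradle [646. 121.  44.]
purple [576. -73.  44.]
rail [ 625. -225.   44.]
other [ 483. -187.   44.]
cradle [671. 183.  44.]
```

View pics/m1.png

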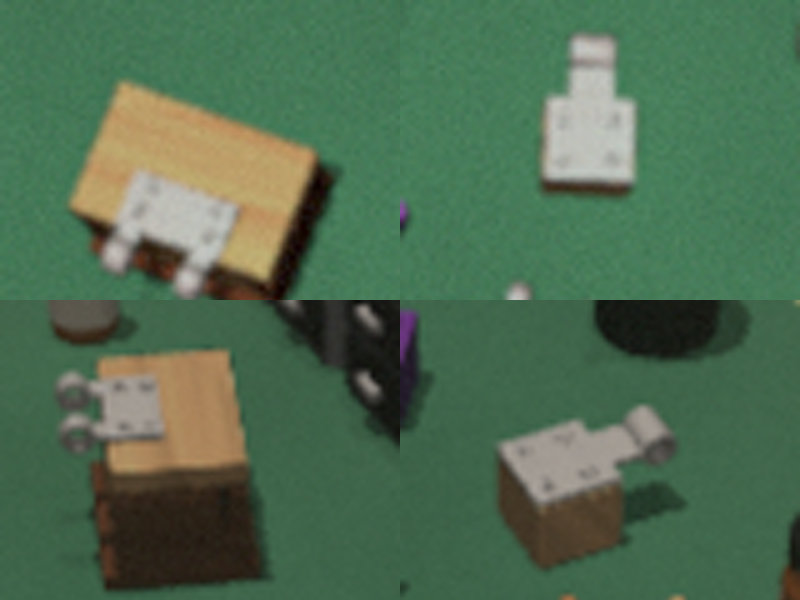

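View pics/a.png

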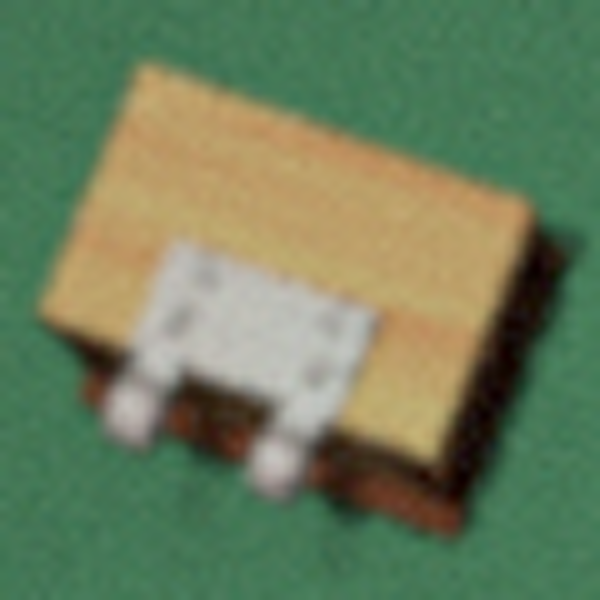

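View pics/b.png

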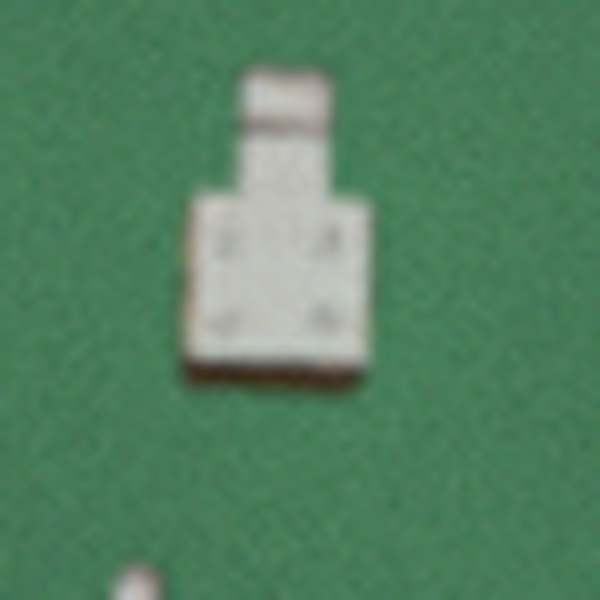

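View pics/c.png

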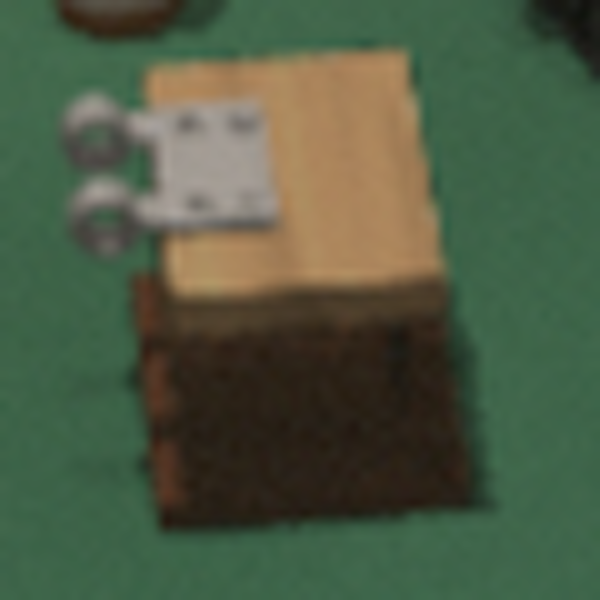

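View pics/d.png

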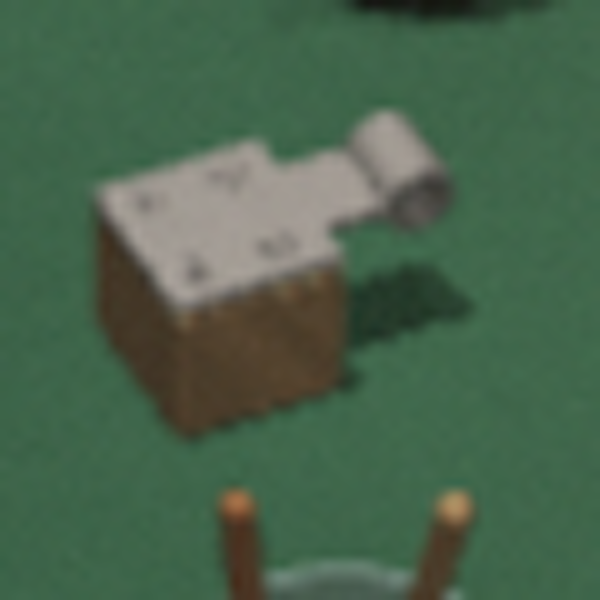

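The crop confirms the choice: at top (362,215) there is one broad knuckle pointing up (+x). In the side view its barrel end is near (367.8,255). Next I'll fit poses from the clicked corners.

```bash
cat > fit.py <<'E'
from h import *
from scipy.optimize import least_squares
def px(o,L): return np.array([((x+.5)/10-.5+o[0],(y+.5)/10-.5+o[1]) for x,y in L])
f=eyes.grab_frame("top"); g=eyes.grab_frame("side")
def pose(p,P):
    c,s=np.cos(p[2]),np.sin(p[2]); P=np.array(P,float)
    return np.c_[p[0]+c*P[:,0]-s*P[:,1],p[1]+s*P[:,0]+c*P[:,1],P[:,2]]
E
python3 - <<'E'
from fit import *
# rail
Tt=px((335,190),[(188,358),(368,362),(192,195),(372,198),(243,100),(331,103)]); Pt=[(-23,25,44),(-23,-25,44),(23,25,44),(23,-25,44),(50,12,44),(50,-12,44)]
Ts=px((325,235),[(97,188),(180,308),(345,258),(262,140),(188,438),(345,385),(428,200)]); Ps=[(-23,25,44),(-23,-25,44),(23,-25,44),(23,25,44),(-23,-25,0),(23,-25,0),(50,-12,42)]
F=lambda p,t=1,s=1:np.r_[t*(proj(f,pose(p,Pt))-Tt).ravel(),s*(proj(g,pose(p,Ps))-Ts).ravel()]
for t,s in((1,1),(1,0),(0,1)):
    r=least_squares(F,[620,-205,0],args=(t,s),x_scale=[100,100,1]); print("rail",r.x.round(3),np.abs(r.fun).max())
# jamb: p= x,y,yaw,h,xb,w
Tt2=px((215,180),[(143,62),(535,205),(40,315),(430,470),(133,413),(277,465)])
Ts2=px((270,160),[(145,68),(405,50),(445,275),(172,298),(110,222),(100,142)])
def G(p,t=1,s=1):
    h,xb,w=p[3:6]; z=75+h
    a=[(xb,w,z),(xb,-w,z),(16,w,z),(16,-w,z),(0,21,z+2),(0,-21,z+2)]
    b=[(16,w,z),(xb,w,z),(xb,-w,z),(16,-w,z),(0,-27,z+2),(0,15,z+2)]
    return np.r_[t*(proj(f,pose(p,a))-Tt2).ravel(),s*(proj(g,pose(p,b))-Ts2).ravel()]
for t,s in((1,1),(1,0),(0,1)):
    r=least_squares(G,[630,130,-.3,6,92,58],args=(t,s),x_scale=[100,100,1,10,50,50]); print("jamb",r.x.round(3),np.abs(r.fun).max().round(2)); p=r.x
    print("top pt",pose(p,[(70,0,75+p[3])]))
    if t==s: print(r.fun.reshape(-1,2).round(2))
E
```

```text
rail [ 6.31014e+02 -2.09077e+02 -3.50000e-02] 1.2539940506223388
rail [ 6.31939e+02 -2.12165e+02 -1.40000e-02] 0.28992145598496677
rail [ 6.31207e+02 -2.05750e+02 -3.00000e-02] 0.6881479207207803
jamb [ 5.95682e+02  1.33100e+02 -3.44000e-01  1.27250e+01  9.16060e+01
  5.77610e+01] 0.66
top pt [[661.58080865 109.49216326  87.72504561]]
[[-0.02  0.34]
 [-0.12  0.66]
 [-0.53  0.16]
 [-0.17 -0.46]
 [ 0.22  0.3 ]
 [ 0.17  0.54]
 [ 0.47 -0.29]
 [ 0.59 -0.32]
 [ 0.36 -0.21]
 [ 0.15 -0.51]
 [-0.11  0.6 ]
 [ 0.13  0.28]]
jamb [ 6.00594e+02  1.36523e+02 -3.45000e-01 -7.38000e+00  9.36340e+01
  5.84320e+01] 0.57
top pt [[666.46208371 112.82838708  67.62017738]]
jamb [ 6.26723e+02  2.16465e+02 -3.41000e-01 -4.66790e+01  9.57980e+01
  6.16320e+01] 0.57
top pt [[692.68876562 193.04590858  28.32121854]]
```

>>> {"fn": "arm_command", "kwargs": {
  "steps": [
    [[1,28,-24,0,0],[1,28,-24,0,0],[1,28,-24,0,0],[1,28,-24,0,0],[1,28,-24,0,0],[1,28,-24,0,0],[1,28,-24,0,0],[1,28,-24,0,0]]
  ]
}}

```text
time: 0.97
tool_pos: [340.5, -378.4, 231.4]
tool_rot: [0.991, 0.137, 0.0, 0.0]
wrist_force: [0.1, -0.1, 0.4]
grip_width: -0.0
```

>>> {"fn": "arm_command", "kwargs": {
  "steps": [
    [[1,28,-24,0,0],[1,28,-24,0,0],[1,28,-24,0,0],[1,28,-24,0,0],[1,28,-24,0,0],[1,28,-24,0,0],[1,28,-24,0,0],[1,28,-24,0,0]]
  ]
}}

```text
time: 1.63
tool_pos: [504.0, -132.7, 231.5]
tool_rot: [0.991, 0.137, 0.0, 0.0]
wrist_force: [0.2, -0.7, 0.9]
grip_width: -0.0
```

>>> {"fn": "arm_command", "kwargs": {
  "steps": [
    [[1,28,-24,0,0],[1,28,-24,0,0],[1,28,-24,0,0],[1,28,-24,0,0],[1,28,-24,0,0],[1,28,-24,0,0],[1,28,-24,0,0],[1,0,0,0,0]]
  ]
}}

```text
time: 2.3
tool_pos: [648.4, 85.4, 230.7]
tool_rot: [0.99, 0.139, 0.0, -0.001]
wrist_force: [-1.0, -0.7, 0.7]
grip_width: 0.005
```

>>> {"fn": "arm_command", "kwargs": {
  "steps": [
    [[1,23,-21,0,0],[1,0,0,35,0],[1,0,0,35,0],[1,0,0,30,0],[1,0,0,10,0],[1,0,0,0,0],[1,0,0,0,0]]
  ]
}}

```text
time: 2.88
tool_pos: [663.1, 106.7, 121.9]
tool_rot: [0.991, 0.137, 0.0, 0.0]
wrist_force: [0.1, -0.6, 0.5]
grip_width: 0.001
```

Run:
```python
from h import *
s=monitor.read_state(); print(s["tool_pos"],s["wrist_force"])
f=eyes.grab_frame("top"); g=eyes.grab_frame("side")
a=crop(f,200,150,80,100,6,"pics/x.png"); b=crop(g,265,130,80,100,6,"pics/y.png")
p=s["tool_pos"]; print(proj(f,p),proj(g,p))
for im,q,o in((a,proj(f,p)[0],(200,150)),(b,proj(g,p)[0],(265,130))):
    cv2.circle(im,(int((q[0]-o[0]+.5)*6),int((q[1]-o[1]+.5)*6)),3,(0,0,255),-1)
cv2.imwrite("pics/m2.png",np.hstack([a,b])[:, :800] if 0 else cv2.resize(np.hstack([a,b]),(768,480)))
```

```text
[663.0679672  106.67905978 121.86371177] [ 0.05189412 -0.55117188  0.51547722]
[[244.52232235 196.76398218]] [[305.34462798 165.86348003]]
```

View pics/m2.png

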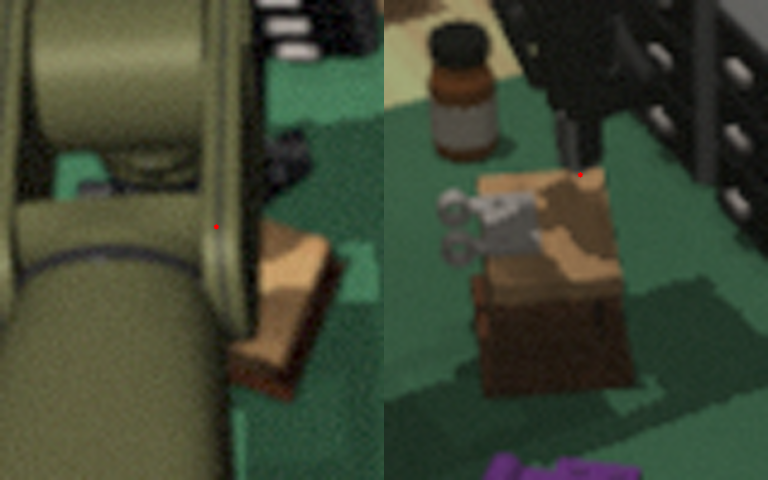

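The side view shows the closed fingertip at (385,165) in full-image pixels, over the bare face behind the leaf. The top view is hidden by the arm. Pressing now.

>>> {"fn": "arm_command", "kwargs": {
  "steps": [
    [[1,0,0,15,0],[1,0,0,12,0],[1,0,0,4,0],[1,0,0,3,0],[1,0,0,3,0]]
  ]
}}

```text
time: 3.4
tool_pos: [662.5, 106.9, 83.4]
tool_rot: [0.991, 0.137, -0.001, -0.0]
wrist_force: [0.0, 0.1, 0.4]
grip_width: 0.001
```

>>> {"fn": "arm_command", "kwargs": {
  "steps": [
    [[1,0,0,2,0],[1,0,0,2,0],[1,0,0,2,0],[1,0,0,0,0]]
  ]
}}

```text
time: 3.73
tool_pos: [662.9, 106.9, 78.8]
tool_rot: [0.991, 0.137, 0.0, 0.0]
wrist_force: [-1.5, 1.2, 2.4]
grip_width: 0.0
```

>>> {"fn": "arm_command", "kwargs": {
  "steps": [
    [[1,0,0,1,0],[1,0,0,1,0],[1,0,0,1,0],[1,0,0,0,0]]
  ]
}}

```text
time: 4.07
tool_pos: [663.0, 106.9, 75.4]
tool_rot: [0.991, 0.137, 0.0, 0.0]
wrist_force: [-2.7, 0.0, 4.7]
grip_width: 0.002
```

>>> {"fn": "arm_command", "kwargs": {
  "steps": [
    [[1,0,0,1,0],[1,0,0,0,0]]
  ]
}}

```text
time: 4.23
tool_pos: [663.1, 106.9, 75.1]
tool_rot: [0.991, 0.137, 0.0, 0.0]
wrist_force: [-3.8, -0.2, 7.4]
grip_width: -0.001
```

>>> {"fn": "arm_command", "kwargs": {
  "steps": [
    [[1,0,0,1,0],[1,0,0,0,0]]
  ]
}}

```text
time: 4.4
tool_pos: [663.1, 106.9, 75.0]
tool_rot: [0.991, 0.137, 0.0, 0.0]
wrist_force: [-7.3, -0.6, 10.5]
grip_width: 0.001
```

>>> {"fn": "arm_command", "kwargs": {
  "steps": [
    [[1,0,0,1,0],[1,0,0,0,0],[1,0,0,0,0]]
  ]
}}

```text
time: 4.65
tool_pos: [663.1, 106.9, 75.0]
tool_rot: [0.991, 0.137, -0.0, 0.0]
wrist_force: [-8.5, -1.0, 14.7]
grip_width: -0.001
```

>>> {"fn": "arm_command", "kwargs": {
  "steps": [
    [[1,0,0,-10,0],[1,0,0,-35,0],[1,0,0,-40,0],[0,-5,12,-40,0],[-1,-13,32.5,-20,0],[-1,-14,35,0,0],[-1,-14,35,0,0],[-1,-14,35,0,0]]
  ]
}}

```text
time: 5.32
tool_pos: [646.1, -54.5, 217.5]
tool_rot: [0.991, 0.137, 0.001, 0.0]
wrist_force: [0.2, -0.6, -0.5]
grip_width: 0.707
```

>>> {"fn": "arm_command", "kwargs": {
  "steps": [
    [[-1,-14,36,0,0],[-1,-14,36,0,0],[-1,-14,36,0,0],[-1,-14,36,0,0],[-1,0,0,0,5.5],[-1,0,0,0,5.5],[-1,0,0,0,5.5],[-1,0,0,0,0]]
  ]
}}

```text
time: 5.98
tool_pos: [631.0, -207.6, 216.2]
tool_rot: [1.0, -0.008, 0.0, 0.0]
wrist_force: [0.2, 0.2, -0.6]
grip_width: 1.0
```

Run:
```python
from h import *
s=monitor.read_state(); print(s["tool_pos"],s["tool_rot"])
f=eyes.grab_frame("top"); g=eyes.grab_frame("side")
cv2.imwrite("pics/t3.png",f["pixels"][:,:,::-1])
cv2.imwrite("pics/a2.png",cv2.resize(f["pixels"][180:240,215:275,::-1],None,fx=10,fy=10,interpolation=cv2.INTER_CUBIC))
cv2.imwrite("pics/c2.png",cv2.resize(g["pixels"][160:220,270:330,::-1],None,fx=10,fy=10,interpolation=cv2.INTER_CUBIC))
cv2.imwrite("pics/s3.png",cv2.resize(g["pixels"][130:310,290:410,::-1],None,fx=3.3,fy=3.3,interpolation=cv2.INTER_CUBIC))
print(proj(f,s["tool_pos"]),proj(g,s["tool_pos"]))
```

```text
[ 630.96930091 -207.56972019  216.20227767] [ 9.99969729e-01 -7.77785549e-03  2.13280301e-04  2.81835981e-05]
[[364.39398616 201.91474888]] [[347.93496722 200.71238294]]
```

View pics/t3.png

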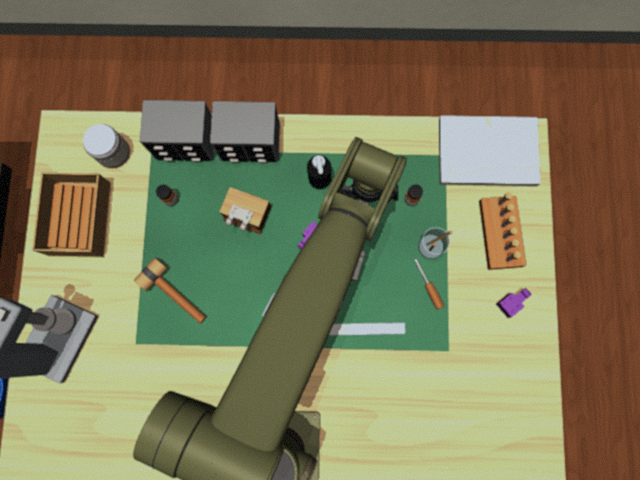

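View pics/s3.png

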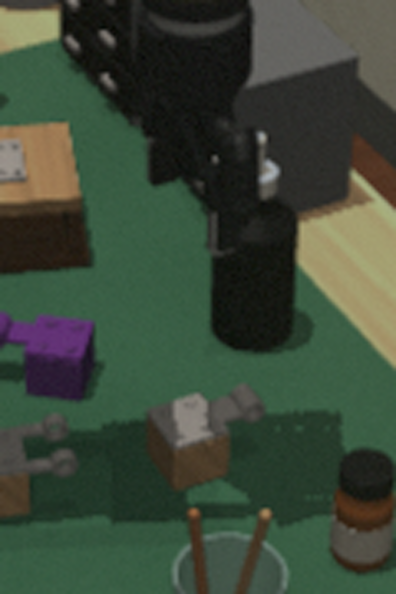

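View pics/a2.png

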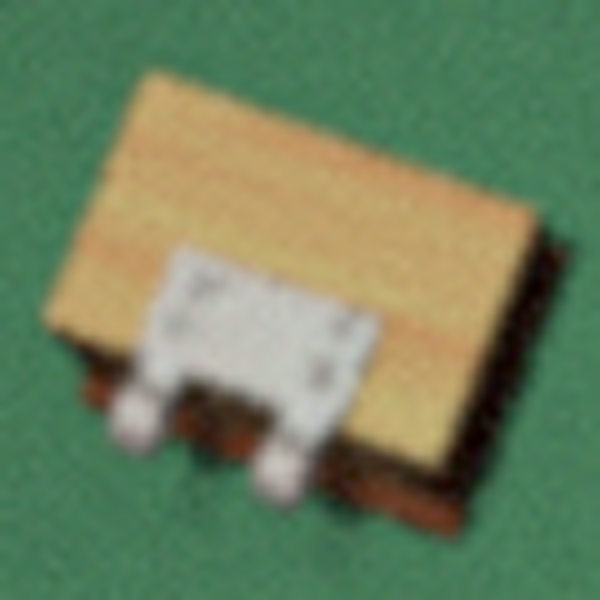

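View pics/c2.png

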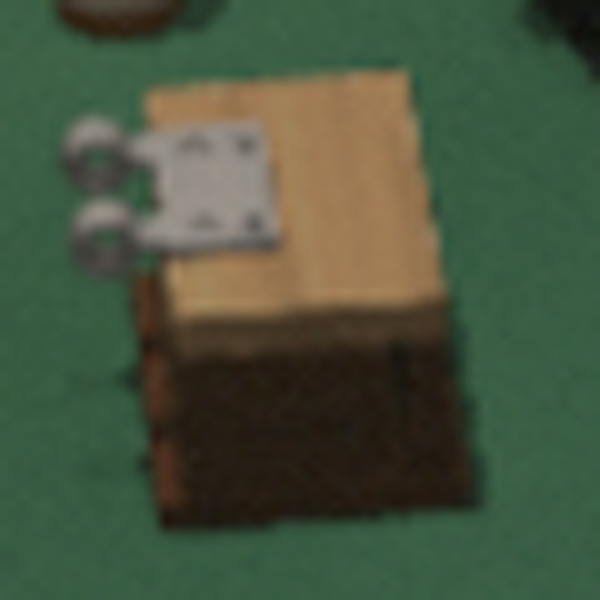

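The top view shows the arm clear of the jamb, with the jamb at (243,210). The side view shows it sunk by about 2 px since the first picture, with its knuckles at (279.5,176) and (280.5,184). I'll refit with the height fixed at home.

Run:
```python
from fit import *
Tt2=px((215,180),[(148,70),(540,213),(45,320),(437,468),(136,418),(281,470)])
Ts2=px((270,160),[(145,92),(407,72),(445,300),(172,316),(107,247),(98,163)])
def G(p,t=1,s=1):
    xb,w=p[3:5]; z=75
    a=[(xb,w,z),(xb,-w,z),(16,w,z),(16,-w,z),(0,21,z+2),(0,-21,z+2)]
    b=[(16,w,z),(xb,w,z),(xb,-w,z),(16,-w,z),(0,-27,z+2),(0,15,z+2)]
    return np.r_[t*(proj(f,pose(p,a))-Tt2).ravel(),s*(proj(g,pose(p,b))-Ts2).ravel()]
for t,s in((1,1),(1,0),(0,1)):
    r=least_squares(G,[600,136,-.34,92,58],args=(t,s),x_scale=[100,100,1,50,50]); print("jamb",r.x.round(3),np.abs(r.fun).max().round(2))
    print(r.fun.reshape(-1,2).round(2).tolist())
```

```text
jamb [ 5.97071e+02  1.35546e+02 -3.45000e-01  9.18650e+01  5.79170e+01] 1.38
[[-0.57, 0.21], [-0.89, 0.49], [-1.05, 0.22], [-1.12, 0.25], [-0.13, 0.31], [-0.41, 0.51], [0.83, 0.48], [0.69, 0.65], [0.63, 0.56], [0.49, 0.94], [0.57, 1.32], [0.72, 1.38]]
jamb [ 5.97976e+02  1.33668e+02 -3.43000e-01  9.20240e+01  5.80940e+01] 0.57
[[0.04, -0.15], [-0.14, 0.11], [-0.43, -0.09], [-0.35, -0.07], [0.57, 0.01], [0.31, 0.19], [0.0, 0.0], [0.0, 0.0], [0.0, 0.0], [0.0, 0.0], [0.0, 0.0], [0.0, 0.0]]
jamb [ 5.97204e+02  1.40504e+02 -3.45000e-01  9.19140e+01  5.77990e+01] 0.51
[[-0.0, 0.0], [-0.0, 0.0], [-0.0, 0.0], [-0.0, 0.0], [-0.0, 0.0], [-0.0, 0.0], [0.21, -0.35], [0.04, -0.17], [-0.08, -0.39], [-0.18, -0.02], [-0.07, 0.41], [0.09, 0.51]]
```

>>> {"fn": "arm_command", "kwargs": {
  "steps": [
    [[-1,0,2,30,0],[-1,0,0,36,0],[-1,0,0,36,0],[-1,0,0,36,0],[-1,0,0,30,0],[-1,0,0,20,0],[-1,0,0,12,0],[-1,0,0,6,0]]
  ]
}}

```text
time: 6.85
tool_pos: [629.7, -208.2, 8.5]
tool_rot: [1.0, -0.006, -0.002, -0.001]
wrist_force: [-0.3, -0.3, 1.1]
grip_width: 1.001
```

Run:
```python
from h import *
s=monitor.read_state(); print(s["tool_pos"],s["tool_rot"],s["wrist_force"])
g=eyes.grab_frame("side")
crop(g,305,200,90,90,6.5,"pics/s4.png")
```

```text
[ 629.67338043 -208.22904714    8.50975955] [ 9.99980532e-01 -6.01782580e-03 -1.52606651e-03 -6.26048241e-04] [-0.30251814 -0.30450089  1.10771524]
```

View pics/s4.png

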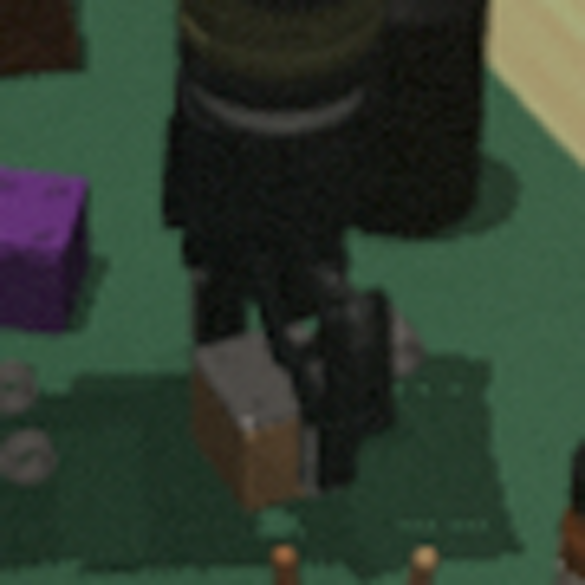

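The side view shows the fingers straddling the rail, with the near finger at about (358,268), on the -y side. Closing the gripper.

>>> {"fn": "arm_command", "kwargs": {
  "steps": [
    [[1,0,0,0,0],[1,0,0,0,0],[1,0,0,0,0],[1,0,0,0,0],[1,0,0,0,0],[1,0,0,0,0]]
  ]
}}

```text
time: 7.4
tool_pos: [632.6, -209.7, 13.6]
tool_rot: [1.0, -0.007, 0.002, 0.001]
wrist_force: [0.5, -0.7, 5.9]
grip_width: 0.575
```

>>> {"fn": "arm_command", "kwargs": {
  "steps": [
    [[1,0,0,-5,0],[1,0,0,-15,0],[1,0,0,-20,0],[1,0,0,0,0],[1,0,0,0,0],[1,0,0,0,0],[1,0,0,0,0]]
  ]
}}

```text
time: 7.98
tool_pos: [629.8, -208.5, 49.5]
tool_rot: [1.0, -0.007, -0.001, -0.0]
wrist_force: [-0.1, -0.7, -2.5]
grip_width: 0.569
```

Run:
```python
from h import *
s=monitor.read_state(); print(s["tool_pos"],s["tool_rot"],s["wrist_force"],s["grip_width"])
g=eyes.grab_frame("side")
cv2.imwrite("pics/d2.png",cv2.resize(g["pixels"][220:280,325:385,::-1],None,fx=10,fy=10,interpolation=cv2.INTER_CUBIC))
```

```text
[ 629.79333153 -208.53617895   49.53483753] [ 9.99977704e-01 -6.56400481e-03 -1.13371988e-03 -4.68265052e-04] [-0.08404819 -0.70962982 -2.45014547] 0.5691309430194793
```

View pics/d2.png

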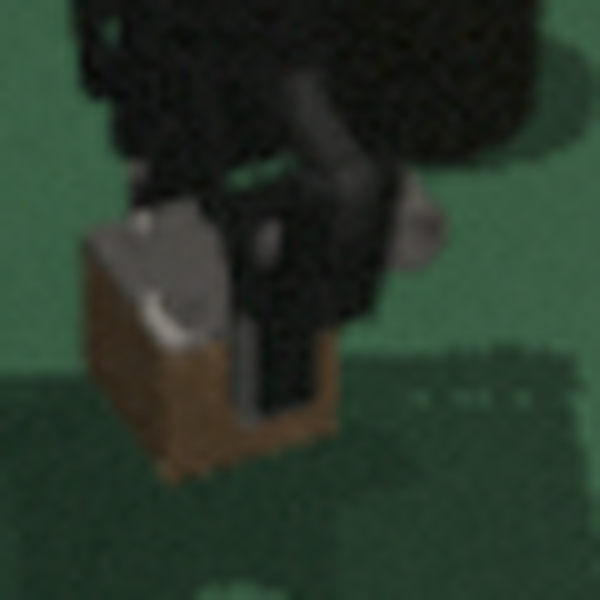

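```bash
cat > rz.py <<'E'
from fit import *
def fitrail(Ts,Ps,y=None,x0=(630,-206,-.02,40),yaw=None):
    Ts=np.array(Ts);Ps=np.array(Ps,float)
    def F(p):
        q=pose(p,Ps); q[:,2]+=p[3]
        e=(proj(g,q)-Ts).ravel()
        if y is not None: e=np.r_[e,(p[1]-y)*10]
        if yaw is not None: e=np.r_[e,(p[2]-yaw)*1000]
        return e
    return least_squares(F,x0,x_scale=[100,100,1,50])
E
python3 - <<'E'
from rz import *
Ts=px((325,220),[(85,240),(168,350),(173,485),(337,432),(422,225)])
Ps=[(-23,25,44),(-23,-25,44),(-23,-25,0),(23,-25,0),(50,-12,42)]
for y in (-203,-205.5,-208):
    r=fitrail(Ts,Ps,y,yaw=-.013); print(r.x.round(3),r.fun.round(2))
r=fitrail(Ts,Ps,yaw=-.013); print(r.x.round(3),r.fun.round(2))
E
```

```text
[ 6.29349e+02 -2.03000e+02 -1.30000e-02  3.41100e+01] [-0.18 -1.09  0.55 -0.11 -0.06 -0.03  0.23 -0.18 -0.57  1.39 -0.    0.01]
[ 6.28011e+02 -2.05500e+02 -1.30000e-02  3.65660e+01] [-0.22 -1.12  0.54 -0.1  -0.07  0.    0.26 -0.16 -0.52  1.37 -0.    0.01]
[ 6.26673e+02 -2.08000e+02 -1.30000e-02  3.90210e+01] [-0.25 -1.15  0.52 -0.1  -0.09  0.04  0.28 -0.14 -0.48  1.34 -0.    0.02]
[ 6.24038e+02 -2.12924e+02 -1.30000e-02  4.38580e+01] [-0.33 -1.2   0.49 -0.1  -0.12  0.11  0.33 -0.09 -0.39  1.29  0.02]
```

The rail is gripped at an opening of about 48 mm, lifted and level, with its underside near 36 mm. I'll raise it, turn it to the cradle's yaw and carry it to a standoff in front of the gap.

>>> {"fn": "arm_command", "kwargs": {
  "steps": [
    [[1,0,0,-15,0],[1,0,0,-30,0],[1,0,0,-30,0],[1,0,0,-25,0],[1,0,0,0,6],[1,0,0,0,6],[1,0,0,0,6],[1,0,0,0,1]]
  ]
}}

```text
time: 8.8
tool_pos: [631.0, -209.0, 152.3]
tool_rot: [0.985, -0.173, 0.001, 0.0]
wrist_force: [-0.3, -0.4, -2.8]
grip_width: 0.57
```

>>> {"fn": "arm_command", "kwargs": {
  "steps": [
    [[1,-10,-14,0,0],[1,-20,-27,0,0],[1,-21,-28,0,0],[1,-22,-29,0,0],[1,-22,-29,0,0],[1,-22,-29,0,0],[1,-22,-29,0,0],[1,-22,-29,0,0]]
  ]
}}

```text
time: 9.47
tool_pos: [550.3, 49.0, 151.3]
tool_rot: [0.985, -0.17, 0.0, -0.0]
wrist_force: [-0.1, 0.4, -1.3]
grip_width: 0.579
```

>>> {"fn": "arm_command", "kwargs": {
  "steps": [
    [[1,-22,-29,0,0],[1,-22,-29,0,0],[1,-20,-26,0,0],[1,-10,-14,0,0],[1,0,0,0,0],[1,0,0,0,0],[1,0,0,0,0]]
  ]
}}

```text
time: 10.05
tool_pos: [515.0, 163.9, 151.1]
tool_rot: [0.985, -0.171, 0.0, 0.0]
wrist_force: [0.2, -0.6, -1.6]
grip_width: 0.572
```

```bash
cat > tgt.py <<'E'
import sys
from h import *
s=monitor.read_state(); p=s["tool_pos"]; q=R.from_quat(s["tool_rot"])
print("pos",p.round(1),"yaw",np.arctan2(*q.as_matrix()[[1,0],0]).round(4),"tilt",q.as_matrix()[2].round(4),"F",s["wrist_force"].round(1),"w",round(float(s["grip_width"]),3))
t=np.array([float(a) for a in sys.argv[1:4]])
print("tool delta",q.inv().apply(t-p).round(1))
E
python3 tgt.py 514 167 48.5
```

```text
pos [515.  163.9 151.1] yaw -0.3436 tilt [ 3.e-04  2.e-04 -1.e+00] F [ 0.2 -0.6 -1.6] w 0.572
tool delta [ -2.   -2.6 102.6]
```

>>> {"fn": "arm_command", "kwargs": {
  "steps": [
    [[1,-2,-2.5,15,0],[1,0,0,30,0],[1,0,0,30,0],[1,0,0,20,0],[1,0,0,7.5,0],[1,0,0,0,0],[1,0,0,0,0],[1,0,0,0,0]]
  ]
}}

```text
time: 10.72
tool_pos: [515.8, 167.0, 50.5]
tool_rot: [0.985, -0.172, 0.002, -0.001]
wrist_force: [-0.7, 0.2, -1.3]
grip_width: 0.571
```

```bash
python3 tgt.py 551.5 153.5 48.5
python3 - <<'E'
from h import *
g=eyes.grab_frame("side");f=eyes.grab_frame("top")
cv2.imwrite("pics/e1.png",cv2.resize(g["pixels"][150:220,250:330,::-1],None,fx=10,fy=10,interpolation=cv2.INTER_CUBIC)[:600])
cv2.imwrite("pics/e2.png",cv2.resize(f["pixels"][180:250,210:290,::-1],None,fx=8,fy=8,interpolation=cv2.INTER_CUBIC))
E
```

```text
pos [515.8 167.   50.5] yaw -0.3454 tilt [ 0.0029 -0.0018 -1.    ] F [-0.7  0.2 -1.3] w 0.571
tool delta [38.2  0.7  2.1]
```

View pics/e1.png

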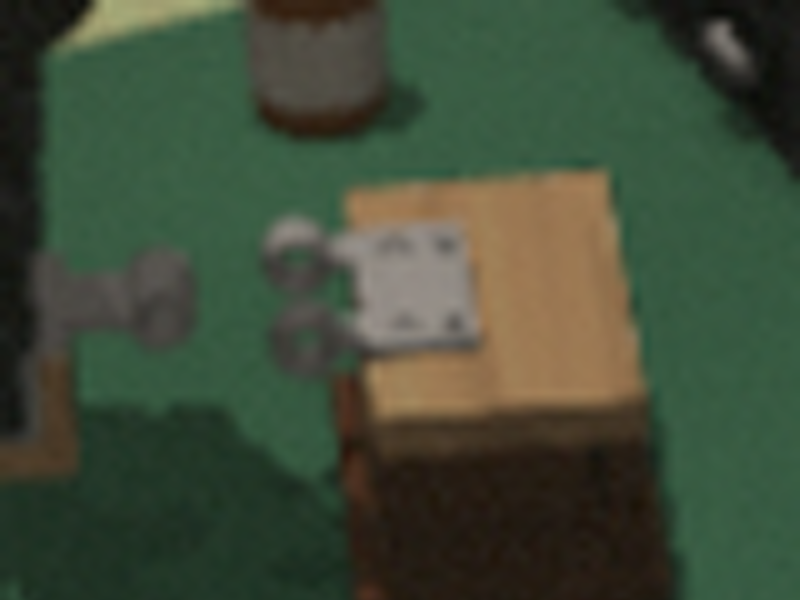

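View pics/e2.png

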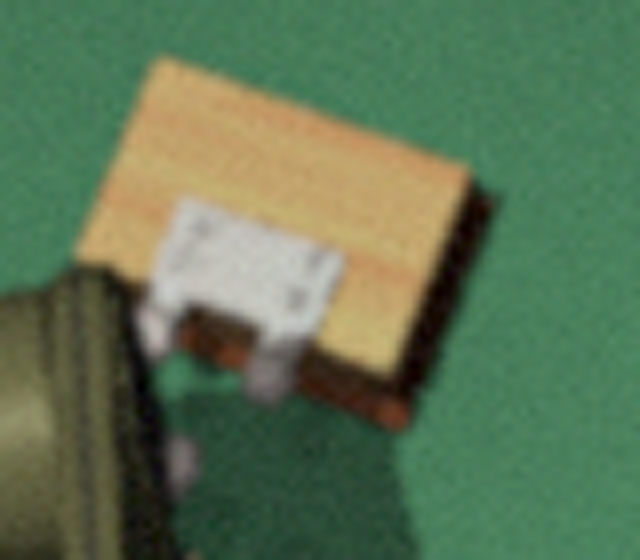

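In the side view the rail knuckle is at (266,180) in full-image pixels and the jamb knuckles are at (279.5,175) and (280.5,184). The top view shows the rail barrel's right end at about (234,238), with the gap at about (237,222). I'll overlay barrel outlines from the model to get the residual offsets.

```bash
cat > ov.py <<'E'
import sys
from fit import *
J={"top":(597.98,133.67,-.344),"side":(597.2,140.5,-.344)}
def barrel(f,Jp,off,y0,y1):
    pts=[]
    for y in (y0,y1):
        a=np.linspace(0,2*np.pi,25)
        q=np.c_[10*np.cos(a)+off[0],0*a+y+off[1],77+10*np.sin(a)+off[2]]
        pts.append(proj(f,pose(Jp,q)))
    return pts
def draw(f,n,o,sz,s,offs,name):
    im=cv2.resize(f["pixels"][o[1]:o[1]+sz[1],o[0]:o[0]+sz[0],::-1],None,fx=s,fy=s,interpolation=cv2.INTER_CUBIC).copy()
    im=np.clip(im.astype(float)*1.3,0,255).astype(np.uint8)
    def dr(P,c):
        cv2.polylines(im,[np.int32(((P-o+.5)*s).round())],False,c,1)
    for y0,y1 in((15,27),(-27,-15)):
        for P in barrel(f,J[n],(0,0,0),y0,y1): dr(P,(0,255,255))
    for P in barrel(f,J[n],offs,-12,12): dr(P,(0,0,255))
    cv2.imwrite(name,im)
if __name__=="__main__":
    off=[float(a) for a in sys.argv[1:4]]; t=sys.argv[4]
    draw(g,"side",(258,165),(40,30),20,off,f"pics/os{t}.png")
    draw(f,"top",(220,205),(35,40),15,off,f"pics/ot{t}.png")
E
python3 ov.py -38.2 -0.7 2 1
```

View pics/os1.png

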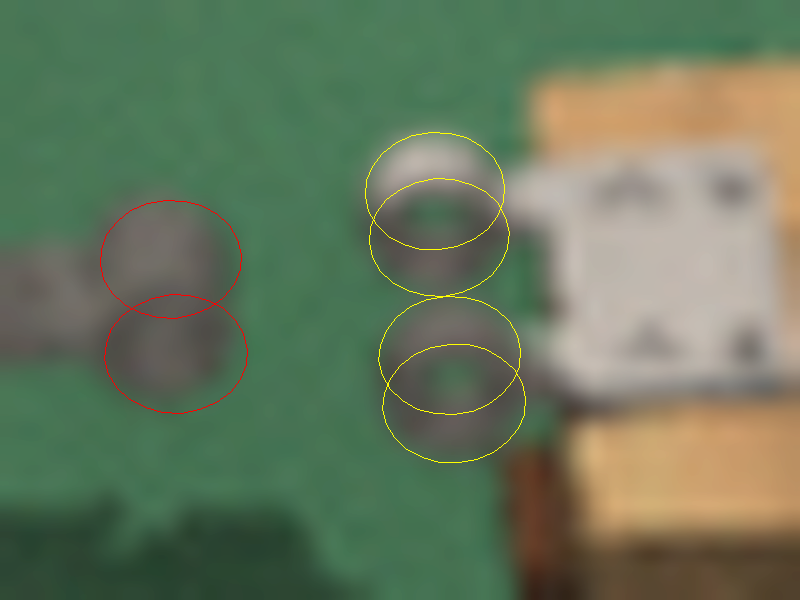

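View pics/ot1.png

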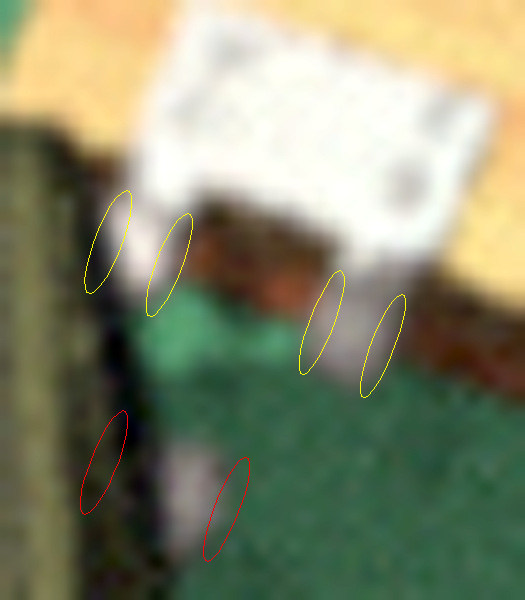

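The overlay agrees to about 0.3 px. The remaining offset is about 39 mm fore/aft, 1 mm sideways and 2 mm in height. I'll advance in steps.

>>> {"fn": "arm_command", "kwargs": {
  "steps": [
    [[1,4,1,0,0],[1,7,0,0,0],[1,7,0,0,0],[1,4,0,0,0],[1,0,0,0,0],[1,0,0,0,0],[1,0,0,0,0]]
  ]
}}

```text
time: 11.5
tool_pos: [534.3, 158.7, 48.2]
tool_rot: [0.985, -0.172, -0.0, 0.0]
wrist_force: [0.2, 0.9, -1.1]
grip_width: 0.568
```

```bash
python3 tgt.py 551.5 153.5 48.5; python3 ov.py -16.8 0 0 2
```

```text
pos [534.3 158.7  48.2] yaw -0.3449 tilt [-6.e-04  2.e-04 -1.e+00] F [ 0.2  0.9 -1.1] w 0.568
tool delta [17.9 -0.9 -0.3]
```

View pics/os2.png

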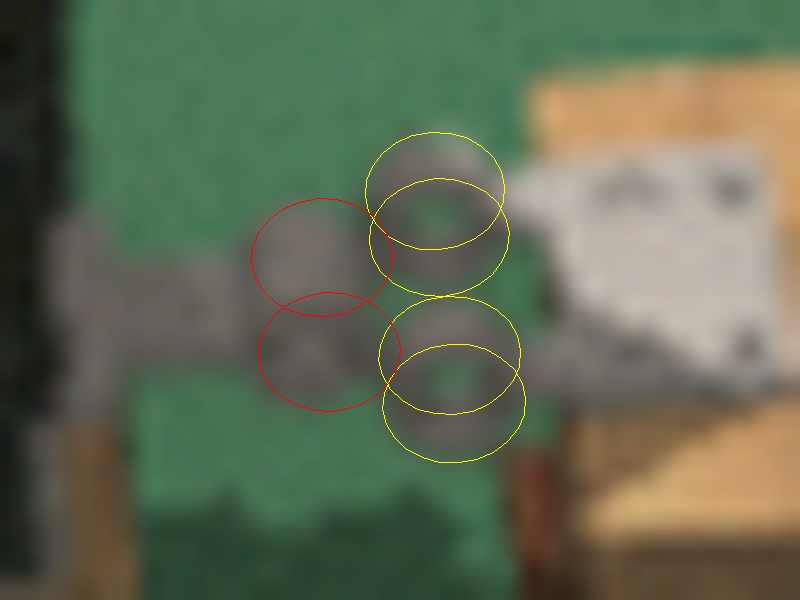

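View pics/ot2.png

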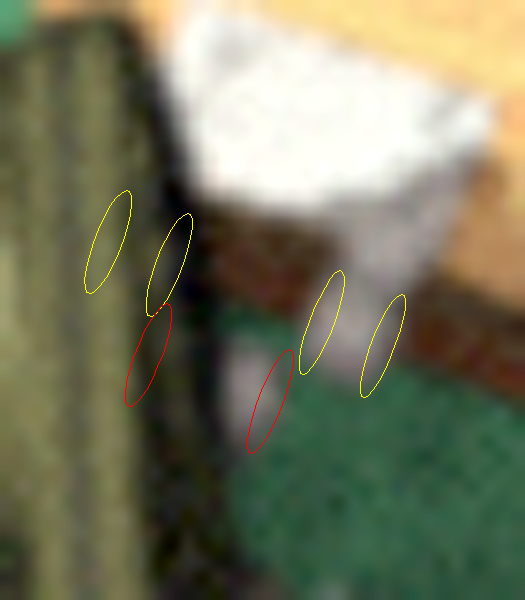

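>>> {"fn": "arm_command", "kwargs": {
  "steps": [
    [[1,3,-0.3,0,0],[1,4,0,0,0],[1,4,0,0,0],[1,4,0,0,0],[1,3,0,0,0],[1,0,0,0,0],[1,0,0,0,0],[1,0,0,0,0]]
  ]
}}

```text
time: 12.27
tool_pos: [551.4, 152.9, 48.3]
tool_rot: [0.985, -0.172, -0.0, 0.0]
wrist_force: [0.2, 0.9, -2.7]
grip_width: 0.57
```

```bash
python3 tgt.py 551.5 153.5 48.5; python3 ov.py 0 0 0 3
```

```text
pos [551.4 152.9  48.3] yaw -0.3449 tilt [-3.e-04  1.e-04 -1.e+00] F [ 0.2  0.9 -2.7] w 0.57
tool delta [-0.1 -0.6 -0.2]
```

View pics/os3.png

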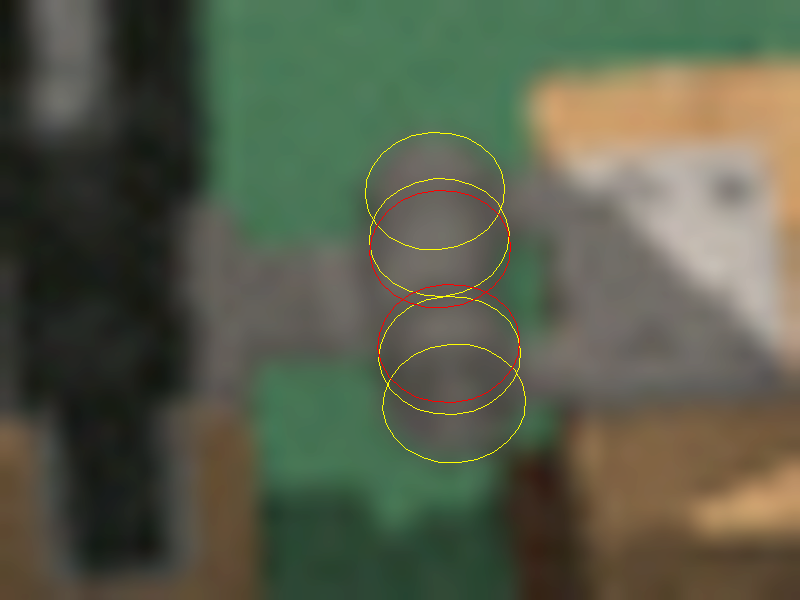

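View pics/ot3.png

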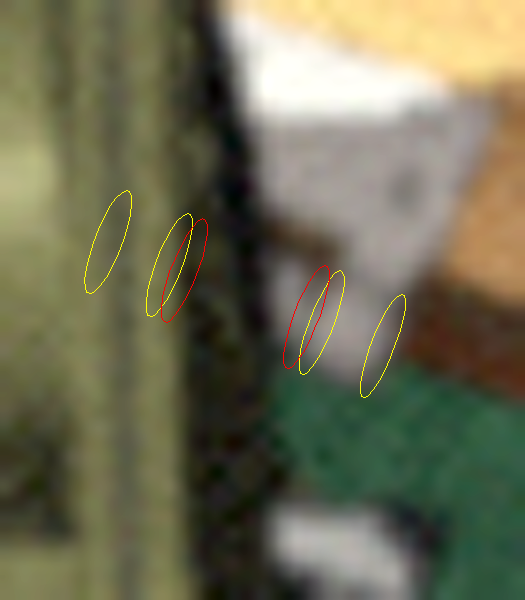

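The side view shows the three barrels merged into one column around (280,179), and the top view shows the rail barrel end inside the gap near (239,226). One more check: overlay the whole ideal rail outline on the side view.

```bash
python3 - <<'E'
from ov import *
s=16;o=(240,163);sz=(50,37)
im=cv2.resize(g["pixels"][o[1]:o[1]+sz[1],o[0]:o[0]+sz[0],::-1],None,fx=s,fy=s,interpolation=cv2.INTER_CUBIC)
im=np.clip(im*1.5,0,255).astype(np.uint8)
raw=im.copy()
def dr(L,c):
    P=proj(g,pose(J["side"],L)); cv2.polylines(im,[np.int32(((P-o+.5)*s).round())],True,c,1)
for z in (35,75,79): dr([(-73,25,z),(-27,25,z),(-27,-25,z),(-73,-25,z)],(0,0,255))
dr([(-27,12,79),(0,12,79),(0,-12,79),(-27,-12,79)],(0,0,255))
cv2.imwrite("pics/w.png",im)
E
python3 tgt.py 551.5 153.5 48.5
```

```text
pos [551.3 153.   48.4] yaw -0.3447 tilt [-2.e-04  0.e+00 -1.e+00] F [-0.8 -0.2 -1. ] w 0.572
tool delta [ 0.  -0.5 -0.1]
```

View pics/w.png

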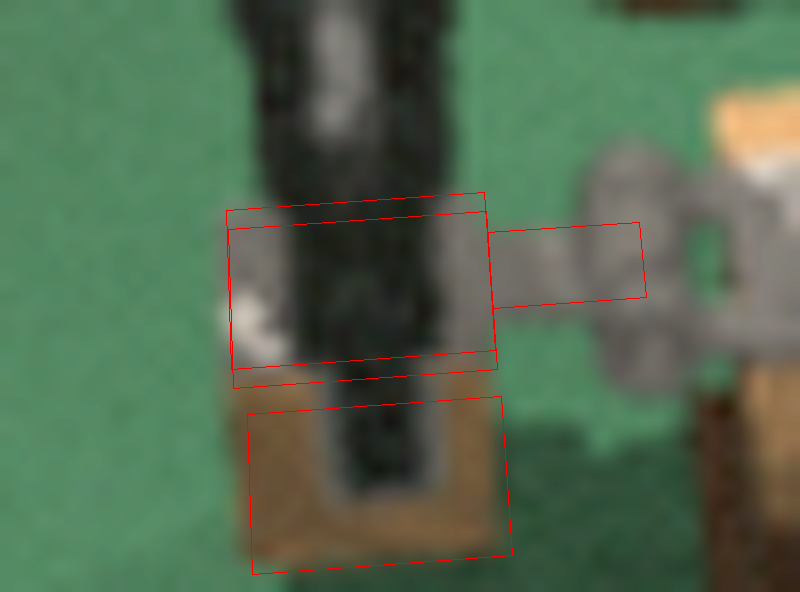

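The block edges sit about 0.5 px left of and above the ideal outline, roughly 1 mm. I'll make a small correction and settle.

>>> {"fn": "arm_command", "kwargs": {
  "steps": [
    [[1,0.8,0,0.5,0],[1,0,0,0,0],[1,0,0,0,0],[1,0,0,0,0],[1,0,0,0,0],[1,0,0,0,0]]
  ]
}}

```text
time: 12.97
tool_pos: [552.2, 152.7, 47.9]
tool_rot: [0.985, -0.172, -0.0, -0.0]
wrist_force: [-0.9, -0.3, -1.5]
grip_width: 0.573
```

```bash
python3 tgt.py 552.2 153 48; python3 ov.py 0 0 0 4
python3 - <<'E'
from h import *
f=eyes.grab_frame("top"); cv2.imwrite("pics/tf.png",f["pixels"][:,:,::-1])
s=monitor.read_state(); print(s["time"],s["wrist_force"],s["qd"].round(3))
E
```

```text
pos [552.2 152.7  47.9] yaw -0.3448 tilt [-0.  0. -1.] F [-0.9 -0.3 -1.5] w 0.573
tool delta [-0.1 -0.3 -0.1]
13.1167 [-0.81560868  0.06415387 -2.87601777] [-0.    -0.001 -0.002 -0.001 -0.001  0.   ]
```

View pics/os4.png

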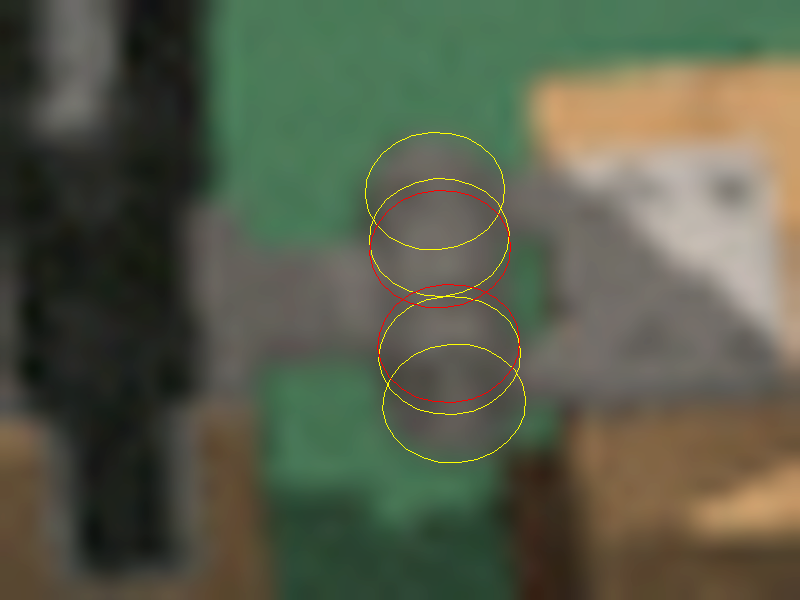

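View pics/tf.png

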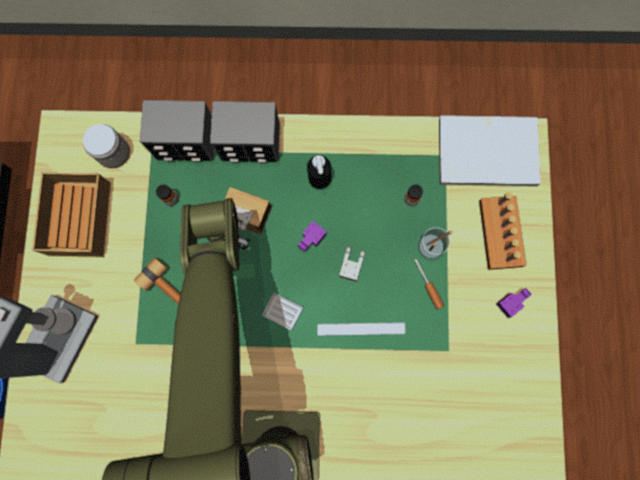

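The rail barrel lines up with both jamb knuckles around (280,179) in the side view. The top view shows the bystanders where they started, and the arm is still with no contact load. Handing in.

Run:
```python
from bench import env, monitor
env.finish_job(); s=monitor.read_state(); print(s["time"],s["tool_pos"],s["wrist_force"])
```

```text
the job is handed in; nothing more can be done
the job is handed in; nothing more can be done
```

I pressed the jamb home, picked up the rail with the single broad knuckle, and brought that knuckle in between the jamb's two knuckles. I handed the job in at 13.1 s with the rail still in the gripper. `finish_job` gives no verdict, and I couldn't read the state after handing in.

- **Jamb:** it stopped dead at a tool height of 75.0 mm with 14.7 N of downward push.
- **Rail hold:** the gripper opening reads about 48 mm. The tool is level, with its yaw at -0.345 rad against -0.344 rad fitted for the cradle, and joint speeds are close to zero.
- **Contact:** side forces are under 1 N, and the vertical load is about the rail's own weight, so the rail isn't leaning on the jamb.
- **Alignment:** the outline overlays put the three holes in line to roughly 1–2 mm, inside the 4 mm limits. I made a last correction of under 1 mm from the side view.
- **Bystanders:** all those in view look unmoved in the last top picture. The arm covers part of the mallet in that picture, but nothing went near it.

**Disagreements between checks:**
- The two cameras differ by about 6.5 mm in world y, so I relied on the offset between rail and jamb, where they agree.
- At the end the arm hid part of the gap from the top camera. The sideways position therefore rests on one visible barrel end plus the tool position, and the height rests mostly on the side view and the tool position.

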